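Bin up the enclosure feet from the gravity chutes

ROBOT

A 7-joint arm with a two-finger parallel gripper is mounted at the origin on the work surface. World frame = base frame: x ahead of the robot, y to its left, z up, the work surface at z = 0. Lengths are in m, angles in rad, forces in N, time in s.
With the tool pointing down it reaches from about 0.425 to 0.875 m from the base axis. Payload 4.7 kg.
Tool frame: the origin (TCP) lies on the centre line of the jaws, within the pads' length; the fingertips stand 22 mm ahead of it and the grasp point (between the pads) lies 3 mm ahead of it; z points along the fingers, y is the direction in which the jaws open and shut (so a half turn about z gives the same grasp; the last joint's range is limited). The gripper opens to 87 mm and grips with 3 to 60 N. Pads are 19 mm wide; open, the fingers measure 117 mm over their backs; the gripper's body (75 mm by 190 mm) begins 51 mm behind the grasp point.
Start: joints at [1.335, 0.321, -0.07, 1.45, 0.023, 1.371, -0.057], TCP at [0.161, -0.63, 0.245] pointing down, gripper open.
Joint ranges: [-2.86, 2.86], [-0.3, 2.09], [-1.38, 1.24], [0.06, 2.45], [-1.56, 4.7], [0.09, 2.05], [-2.69, 2.69]. Speed limits (rad/s): [2.57, 2.57, 3.14, 3.14, 3.14, 3.14, 3.14].

INTERFACE

Orientations are given as a rotation vector (axis times angle).
In Python, from bench import ctrl, imaging, close_job, finder gives the robot as it stands. The module is installed in compiled form; this text tells all that it offers.
- The arm moves only by the shell command python3 -m jog 'ROWS' [FORCE]. ROWS is JSON, a list that holds one entry, the list of rows, each a list of 7 numbers: the shift along the tool's x, y, z in cm, then the turn, a rotation vector about the tool's x, y, z in degrees, then the finger opening in cm, from 0 to 8.7. In form: [[[dx, dy, dz, ax, ay, az, claw], ...]]. A call has 1 to 12 rows; each row shifts and turns the commanded pose from where the row before left it, along the tool's axes as they then stand; what a row does not reach is not made up. A row lasts 1/10 s, in which the tool goes at most 50 mm and 8.59 degrees, less where a joint would pass 70% of its speed; a pose out of reach is approached as far as the arm can. A call is refused whole if a number of a shift passes 5 or a number of a turn 8.59, either way. A call with a gripper value outside its range is refused whole. The fingers move at their own pace and stop on an object; FORCE is the grip in N (left out, the last holds). Time passes only in rows, so rows that do not move let the fingers close. It gives the time, the measured TCP pose, the force and the opening at its end, in the units of the state.
- ctrl.get_state(): the state, without advancing time (a new reading comes with each control period).
- imaging.get_image(name): name is "scene" or "side" or "wrist"; returns a dict with "frame" (384x512x3 uint8, red, green, blue), "intrinsics" (3x3 intrinsics, pixels), "pose" (4x4, takes a point from camera to world coordinates). Camera axes: x right, y down, z forward; pixel columns grow to the right and rows downward; lengths in m; the calibration is good to about 2 mm. A picture is of the moment at which its call begins. There is no depth.
- close_job(): hands the job in, once; it reports no verdict.
Trained networks look in the newest picture that a camera, given by its name, has taken for a name from the list of things; names that differ only in an ending like _2 or _b are one class to them, and where a whole thing is asked for, a point or a joint stands for the part that bears it (a point fixed in the world has none). Each returns a list of dicts, best first, with "conf" (0 to 1); they miss things now and then, are a little off and sometimes report something else, mostly with a low value. They report only what shows in the picture. A call takes as long as a camera call.
- finder.trace(label, camera): "region" (384x512 bool, what is visible of it) and "point" ([row, column] as shares, 0 to 1, of the picture: columns of its width, rows of its height, amid what is visible of it).
- finder.spot_point(label, camera): "point" ([row, column] as shares, 0 to 1, of the picture: columns of its width, rows of its height: a listed point, or the origin of a listed thing).
The state is a dict: "time": time; "joint_positions": joint angles; "qd": joint speeds; "joint_torque": joint torques, N m; "position": TCP position; "tool_rot": TCP orientation; "ft_force": force on the tool from outside, world axes, zero at the start; "torque": the same for the moment, N m; "grip_width": opening from 0.0 (shut) to 1.0 (fully open).
Only numpy, scipy, OpenCV 4.12 (cv2) and the standard library are available. Lean on these libraries where they do the work, as an engineer would, in place of code of your own. Each camera call takes 0.05 s, during which the arm holds its last target. There are 200 camera calls.

TASK

Make up a bin of feet for each of the two enclosures: the bin with the black grip for black feet, the one with the yellow grip for yellow feet. Take each bin by its grip, hold it under the chute of its colour and push the paddle back with it so that all the feet waiting there slide off into it, none beside it, then set it upright on top of the enclosure that already has a foot of that colour fitted. Put every loose foot lying on the bench into the bin of its colour as well, and leave the tools, tape and bottle where they are.

Things in the scene. Friction and masses are not known exactly. Their poses are not given: they have to be found in the camera images.
- chute_a_lip (a point): lip (middle of the lane's lower edge, 180 mm up) of the fixed chute with the BLACK feet; left or right. x level, back up the chute; z up. Lane 38 mm wide, slopes up 28 deg to +x. A tongue before the lip holds the feet. Tongue and green paddle (50 mm wide, lower end 70 mm below, 15 mm behind the lip) are one rocker: push the paddle to +x, tongue drops to 22 mm below the lip; spring 1 to 4 N shuts it
- chute_b_lip (a point): same, of the chute with the YELLOW feet. Both are worked with the bin: front end to the chute, level, rim 30 mm (28 to 40) below the lip, pushed to +x until its front face is 40 mm behind the lip (open from 32, hard stop at 48). The feet slide off within 1 s, flying up to 75 mm to -x as they fall 90 mm. The post is 103 mm behind the lip; the chutes look alike
- bin_black: loose red parts bin with a BLACK grip, for black feet; 0.2 kg, open on top, outside 160 (x) x 110 (y) mm, rim 62 mm high, walls 4 mm; origin at centre of underside, +x to the front end (label plate). Grip on the back wall: upright block 14 mm thick (x), 50 mm wide (y), centred 73 mm behind the origin, top 104 mm above the underside; grasp it from above, either way round
- bin_yellow: second loose red parts bin, with a YELLOW grip, for yellow feet; otherwise the same as the black one. Either may stand left or right
- enclosure_l: white steel enclosure lying on its door on the left (+y) of the bench, fixed, 300 mm (its x) x 200 mm (its y) and 80 mm high with a flat top; origin at the centre of its underside. One foot is already fitted on top in a far outer corner, 125 mm along x and 75 mm along y from the middle; the rest of the top is free
- enclosure_r: white steel enclosure lying on its door on the right (-y) of the bench, fixed, 300 mm (its x) x 200 mm (its y) and 80 mm high with a flat top; origin at the centre of its underside. One foot is already fitted on top in a far outer corner, 125 mm along x and 75 mm along y from the middle; the rest of the top is free
- fitted_black: the black foot already fitted on top of one of the two enclosures, fixed, 30 mm in diameter, standing 20 mm high; origin at the centre of its underside. It shows that this enclosure gets black feet
- fitted_yellow: the yellow foot already fitted on top of one of the two enclosures, fixed, 30 mm in diameter, standing 20 mm high; origin at the centre of its underside. It shows that this enclosure gets yellow feet
- black_1: black plastic foot, a disc 30 mm in diameter, 20 mm tall, 18 g; origin at the centre of its underside, z along its axis; waits in the black feet's chute (3 or 4 of them are there, in single file behind the gate)
- black_2: black plastic foot, a disc 30 mm in diameter, 20 mm tall, 18 g; origin at the centre of its underside, z along its axis; waits in the black feet's chute (3 or 4 of them are there, in single file behind the gate)
- black_3: black plastic foot, a disc 30 mm in diameter, 20 mm tall, 18 g; origin at the centre of its underside, z along its axis; waits in the black feet's chute (3 or 4 of them are there, in single file behind the gate)
- black_4: black plastic foot, a disc 30 mm in diameter, 20 mm tall, 18 g; origin at the centre of its underside, z along its axis; waits in the black feet's chute (3 or 4 of them are there, in single file behind the gate)
- yellow_1: yellow plastic foot, a disc 30 mm in diameter, 20 mm tall, 18 g; origin at the centre of its underside, z along its axis; waits in the yellow feet's chute (3 or 4 of them are there, in single file behind the gate)
- yellow_2: yellow plastic foot, a disc 30 mm in diameter, 20 mm tall, 18 g; origin at the centre of its underside, z along its axis; waits in the yellow feet's chute (3 or 4 of them are there, in single file behind the gate)
- yellow_3: yellow plastic foot, a disc 30 mm in diameter, 20 mm tall, 18 g; origin at the centre of its underside, z along its axis; waits in the yellow feet's chute (3 or 4 of them are there, in single file behind the gate)
- yellow_4: yellow plastic foot, a disc 30 mm in diameter, 20 mm tall, 18 g; origin at the centre of its underside, z along its axis; waits in the yellow feet's chute (3 or 4 of them are there, in single file behind the gate)
- stray_black_1: black plastic foot, a disc 30 mm in diameter, 20 mm tall, 18 g; origin at the centre of its underside, z along its axis; lies loose on the bench in front of the chutes (3 or 4 loose feet in all; one may be absent)
- stray_black_2: black plastic foot, a disc 30 mm in diameter, 20 mm tall, 18 g; origin at the centre of its underside, z along its axis; lies loose on the bench in front of the chutes (3 or 4 loose feet in all; one may be absent)
- stray_yellow_1: yellow plastic foot, a disc 30 mm in diameter, 20 mm tall, 18 g; origin at the centre of its underside, z along its axis; lies loose on the bench in front of the chutes (3 or 4 loose feet in all; one may be absent)
- stray_yellow_2: yellow plastic foot, a disc 30 mm in diameter, 20 mm tall, 18 g; origin at the centre of its underside, z along its axis; lies loose on the bench in front of the chutes (3 or 4 loose feet in all; one may be absent)
- screwdriver: screwdriver, 200 mm, lying across the bench near the robot (origin at its middle, x along it), bystander; leave it where it is
- wrench: small wrench, 120 mm, lying flat on the bench before the chutes (origin at its middle), bystander; leave it where it is
- tape: roll of tape, 96 mm in diameter, 24 mm high, lying on the bench, bystander; leave it where it is
- threadlock: small red bottle, 32 mm in diameter, 85 mm tall, standing between the chutes, bystander; leave it where it is

How it is judged:
By the outcome, as a careful person would: the job done as asked, in the order asked, and still so for the second after the job is handed in, with the robot touching nothing.
Of black_4, yellow_4 only 1 to 2 are there at a start; the rules pass over those that are not, and their reading is None.
Of stray_black_1, stray_black_2, stray_yellow_1, stray_yellow_2 only 3 to 4 are there at a start; the rules pass over those that are not, and their reading is None.
At some moment in a run one of stray_black_1, stray_black_2, stray_yellow_1, stray_yellow_2, bin_black, bin_yellow may be knocked a few centimetres aside while the robot is not near it.
It also fails if it takes over 192 s, if anything falls off the work surface, if the arm or the gripper's body presses on something with over 40 N, if the wrist force passes 120 N, or if a joint passes its speed limit or range.

## Working session

There is one attempt and no reset: what is moved stays moved. The work goes in short steps, Python scripts to look and compute and a shell command to move; the robot and the scene stay as the last step left them, time stands still between calls to the robot, and variables do not carry over. Pictures are saved under pics/ and viewed, about 12 in all and at most 16, crops included, and the job is handed in when it is done.

```bash
mkdir -p pics
cat > h.py <<'E'
import numpy as np, cv2
from bench import ctrl, imaging, finder
from scipy.spatial.transform import Rotation as R
def shot(n, save=None):
    im=imaging.get_image(n)
    if save: cv2.imwrite('pics/'+save+'.png', im['frame'][:,:,::-1])
    return im
def ray(im,u,v):
    d=np.linalg.inv(im['intrinsics'])@np.array([u,v,1.]); P=im['pose']
    return P[:3,3], P[:3,:3]@d
def atz(im,u,v,z):
    o,d=ray(im,u,v); return o+d*(z-o[2])/d[2]
def proj(im,p):
    P=im['pose']; c=P[:3,:3].T@(np.array(p)-P[:3,3]); q=im['intrinsics']@c; return q[:2]/q[2]
def tri(a,b):
    A=np.zeros((3,3));B=np.zeros(3)
    for o,d in (a,b):
        d=d/np.linalg.norm(d); M=np.eye(3)-np.outer(d,d); A+=M; B+=M@o
    return np.linalg.solve(A,B)
def st():
    s=ctrl.get_state(); return s
def delta(target,yaw=None):
    "cm shift in tool axes to reach target from here"
    s=st(); Rm=R.from_rotvec(s['tool_rot']).as_matrix()
    return np.round(Rm.T@(np.array(target)-s['position'])*100,2)
E
cat > a.py <<'E'
from h import *
s=st(); print(s['time'],s['position'],s['tool_rot'],s['grip_width']); print(R.from_rotvec(s['tool_rot']).as_matrix().round(3))
ims={n:shot(n,n+'0') for n in('scene','side')}
for n in ims: print(n,ims[n]['pose'].round(3).tolist())
Z={'chute_a_lip':.18,'chute_b_lip':.18,'fitted_black':.08,'fitted_yellow':.08,'enclosure_l':0,'enclosure_r':0,'bin_black':0,'bin_yellow':0,'stray_black_1':0,'stray_yellow_1':0,'wrench':0,'tape':0,'threadlock':0,'screwdriver':0}
for k,z in Z.items():
  for n in ims:
    for r in finder.spot_point(k,n)[:5]:
        if r['conf']<.25: continue
        v,u=r['point'][0]*384,r['point'][1]*512
        print(k,n,round(r['conf'],2),round(u),round(v),atz(ims[n],u,v,z).round(3))
E
python3 a.py; python3 -c "
import cv2,numpy as np
"
```

```text
0.0 [ 0.16051035 -0.62933137  0.24347475] [-3.11521533e+00 -3.91252952e-01  5.72320035e-04] 0.9948161271889099
[[ 0.969  0.247 -0.001]
 [ 0.247 -0.969  0.002]
 [-0.    -0.002 -1.   ]]
scene [[-0.863, 0.337, -0.377, 0.962], [0.505, 0.546, -0.669, 0.732], [-0.02, -0.767, -0.641, 0.866], [0.0, 0.0, 0.0, 1.0]]
side [[-0.723, -0.399, 0.565, -0.22], [-0.691, 0.439, -0.574, 0.779], [-0.019, -0.805, -0.593, 0.958], [0.0, 0.0, 0.0, 1.0]]
chute_a_lip scene 0.73 327 253 [0.535 0.294 0.18 ]
chute_a_lip scene 0.64 205 178 [ 0.659 -0.117  0.18 ]
chute_a_lip side 0.7 244 163 [ 0.655 -0.104  0.18 ]
chute_b_lip scene 0.86 242 227 [0.662 0.118 0.18 ]
chute_b_lip scene 0.7 303 212 [0.501 0.152 0.18 ]
chute_b_lip side 0.73 197 195 [0.636 0.126 0.18 ]
fitted_black scene 0.47 182 142 [ 0.597 -0.491  0.08 ]
fitted_black side 0.5 320 154 [ 0.593 -0.467  0.08 ]
fitted_yellow scene 0.53 344 365 [0.629 0.488 0.08 ]
fitted_yellow scene 0.45 238 227 [0.628 0.023 0.08 ]
fitted_yellow side 0.43 102 284 [0.628 0.488 0.08 ]
fitted_yellow side 0.31 235 152 [ 0.853 -0.252  0.08 ]
enclosure_l scene 0.78 224 160 [ 0.468
[... 1220 characters left out ...]

stray_yellow_1 side 0.59 278 240 [ 0.444 -0.041  0.   ]
stray_yellow_1 side 0.55 240 237 [ 0.547  0.038 -0.   ]
wrench scene 0.44 243 240 [0.609 0.006 0.   ]
wrench side 0.66 229 223 [ 0.627  0.008 -0.   ]
tape scene 0.66 279 172 [ 0.329 -0.226 -0.   ]
tape scene 0.44 281 212 [ 0.442 -0.036  0.   ]
tape side 0.66 189 188 [ 0.893 -0.034 -0.   ]
tape side 0.62 342 232 [ 0.311 -0.217  0.   ]
threadlock scene 0.58 208 254 [ 0.723 -0.     0.   ]
threadlock side 0.58 213 209 [ 0.726 -0.007  0.   ]
threadlock side 0.49 287 256 [0.375 0.001 0.   ]
screwdriver scene 0.79 306 211 [ 0.368 -0.002  0.   ]
screwdriver side 0.63 286 256 [0.377 0.001 0.   ]
screwdriver side 0.52 232 277 [0.441 0.178 0.   ]
```

```bash
python3 -c "
import cv2
for n in('scene','side'):
    a=cv2.imread('pics/%s0.png'%n); cv2.imwrite('pics/%s0z.png'%n,cv2.resize(a,(800,600),interpolation=cv2.INTER_CUBIC))"
```

```text
(no output)
```

View pics/scene0z.png

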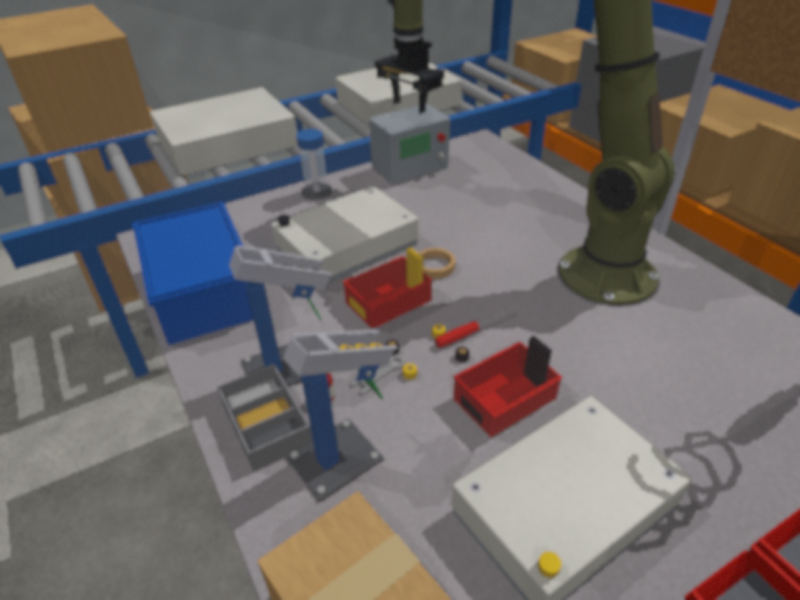

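View pics/side0z.png

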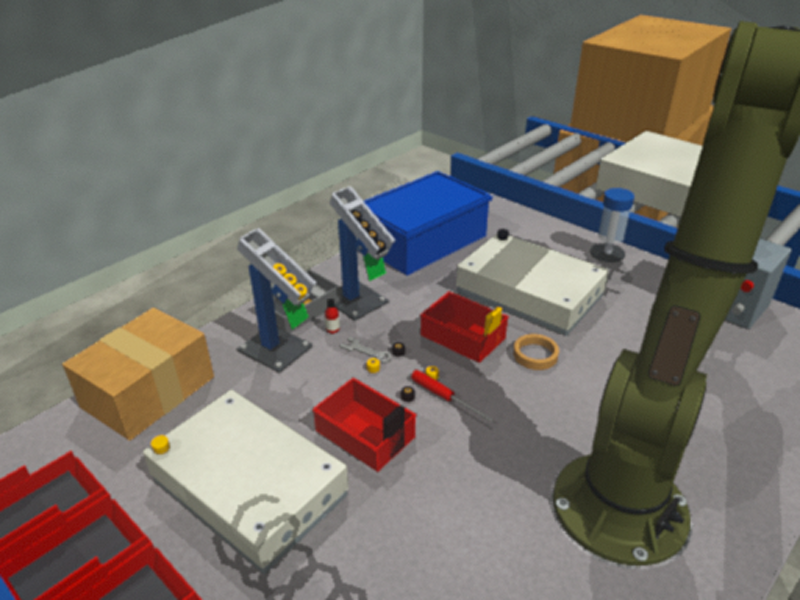

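The yellow chute is on the left and the black chute on the right. The yellow bin stands on the right and the black bin on the left. The yellow-fitted enclosure is on the left (foot at px 344,365 in scene) and the black-fitted one on the right (182,142). Next I triangulate the lips, bins and enclosures.

```bash
cat > fit.py <<'E'
from h import *
from scipy.optimize import minimize
def binhull(im,x,y,yaw,z=0):
    c,s=np.cos(yaw),np.sin(yaw); P=[]
    for a,b,h in [(i*.08,j*.055,k) for i in(-1,1) for j in(-1,1) for k in(0,.062)]: P.append((a,b,h))
    G=[(a,b,h) for a in(-.08,-.066) for b in(-.025,.025) for h in(.05,.104)]
    m=np.zeros((384,512),np.uint8)
    for Q in(P,G):
        q=np.array([proj(im,(x+c*a-s*b,y+s*a+c*b,z+h)) for a,b,h in Q])
        cv2.fillConvexPoly(m,cv2.convexHull((q*16).astype(np.int32)),1,shift=4)
    return m>0
def fitbin(views,x0,yaw0,z=0):
    def cost(p):
        t=0
        for im,reg in views:
            m=binhull(im,p[0],p[1],p[2]*1,z); t+=1-(m&reg).sum()/(m|reg).sum()
        return t
    best=min((minimize(cost,[x0[0],x0[1],yw],method='Nelder-Mead',options=dict(initial_simplex=[[x0[0],x0[1],yw],[x0[0]+.02,x0[1],yw],[x0[0],x0[1]+.02,yw],[x0[0],x0[1],yw+.3]])) for yw in yaw0),key=lambda r:r.fun)
    return best.x.round(4),round(best.fun,3)
if __name__=='__main__':
    ims={n:shot(n) for n in('scene','side')}
    for k,x0 in(('bin_yellow',(.48,-.187)),('bin_black',(.436,.177))):
        v=[(ims[n],finder.trace(k,n)[0]['region']) for n in ims]
        print(k,fitbin(v,x0,(-.3,0,.3)),[(fitbin([w],x0,(-.2,.2))) for w in v])
    for k,a,b in(('black lip',(205,178),(244,163)),('yellow lip',(242,227),(197,195)),):
        A,B=ray(ims['scene'],*a),ray(ims['side'],*b); print(k,tri(A,B).round(3))
    # crops of lips
    a=ims['scene']['frame'][150:270,140:300,::-1]; b=ims['side']['frame'][110:230,140:300,::-1]
    cv2.imwrite('pics/lips.png',np.vstack([cv2.resize(i,(640,300) if 0 else (400,300),interpolation=cv2.INTER_CUBIC) for i in(a,b)]))
E
python3 fit.py
```

```text
bin_yellow (array([ 0.4831, -0.1789,  0.0798]), np.float64(0.092)) [(array([ 0.4831, -0.1789,  0.0795]), np.float64(0.032)), (array([ 0.4828, -0.1824,  0.0993]), np.float64(0.042))]
bin_black (array([0.4366, 0.1776, 0.0512]), np.float64(0.084)) [(array([0.439 , 0.1805, 0.0545]), np.float64(0.033)), (array([0.4358, 0.1769, 0.0526]), np.float64(0.023))]
black lip [ 0.66  -0.108  0.181]
yellow lip [0.656 0.108 0.164]
```

View pics/lips.png

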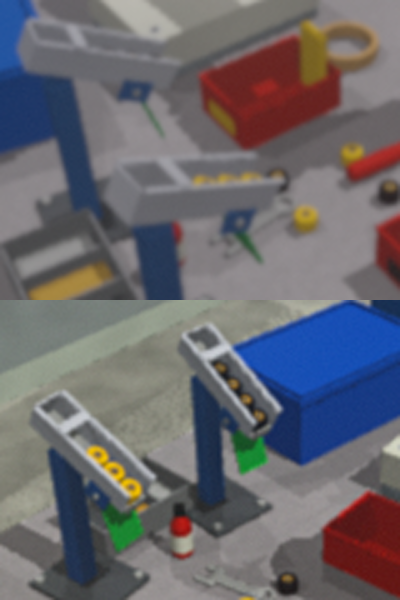

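```bash
python3 -m jog '[[[0,0,0,0,0,-8.06,8.7],[0,0,0,0,0,-8.06,8.7],[0,0,0,0,0,-8.06,8.7],[0,0,0,0,0,-8.06,8.7],[0,0,0,0,0,-8.06,8.7],[0,0,0,0,0,-8.06,8.7],[0,0,0,0,0,-8.06,8.7],[0,0,0,0,0,-8.06,8.7],[0,0,0,0,0,-8.06,8.7],[0,0,0,0,0,-8.06,8.7]]]' 50
python3 -m jog '[[[3.81,2.6,0,0,0,0,8.7],[3.81,2.6,0,0,0,0,8.7],[3.81,2.6,0,0,0,0,8.7],[3.81,2.6,0,0,0,0,8.7],[3.81,2.6,0,0,0,0,8.7],[3.81,2.6,0,0,0,0,8.7],[3.81,2.6,0,0,0,0,8.7],[3.81,2.6,0,0,0,0,8.7],[3.81,2.6,0,0,0,0,8.7],[3.81,2.6,0,0,0,0,8.7],[3.81,2.6,0,0,0,0,8.7],[0,0,0,0,0,0,8.7]]]'
python3 - <<'E'
from h import *
s=st(); print(s['position'],R.from_rotvec(s['tool_rot']).as_matrix().round(3).tolist(),s['joint_positions'])
im=shot('wrist','w1'); print(im['pose'].round(3).tolist(),im['intrinsics'])
for k,z in(('bin_yellow',0),('stray_black_1',0),('stray_yellow_1',0),('screwdriver',0)):
    for r in finder.spot_point(k,'wrist')[:4]:
        v,u=r['point'][0]*384,r['point'][1]*512
        print(k,round(r['conf'],2),round(u),round(v),atz(im,u,v,z).round(3))
import json
S=shot('scene');D=shot('side')
for a,b in(((211,180),(248,158)),((247,223),(197,192))):
    print(atz(S,*a,.18).round(3),atz(D,*b,.18).round(3),tri(ray(S,*a),ray(D,*b)).round(3))
E
```

```text
time: 2.8
position: [0.1606, -0.6298, 0.2446]
tool_rot: [-2.117, -2.321, 0.0]
ft_force: [0.0, 0.2, 0.4]
grip_width: 0.998
time: 4.0
position: [0.413, -0.1813, 0.2453]
tool_rot: [2.111, 2.325, 0.003]
ft_force: [-0.0, -0.3, 1.1]
grip_width: 1.002
[ 0.41298326 -0.18132094  0.24532314] [[-0.097, 0.995, 0.002], [0.995, 0.097, 0.0], [0.0, 0.002, -1.0]] [ 1.09043517 -0.10391085 -0.68008118  1.89522568 -0.06852996  1.32590537
  0.52616381]
[[0.995, 0.093, 0.027, 0.407], [0.097, -0.962, -0.254, -0.112], [0.003, 0.255, -0.967, 0.384], [0.0, 0.0, 0.0, 1.0]] [[305.13757253   0.         257.05628832]
 [  0.         305.13757253 192.74698175]
 [  0.           0.           1.        ]]
bin_yellow 0.83 310 173 [ 0.483 -0.18   0.   ]
stray_black_1 0.69 386 64 [ 0.553 -0.043  0.   ]
stray_yellow_1 0.76 298 48 [ 0.448 -0.036  0.   ]
stray_yellow_1 0.34 438 27 [0.604 0.002 0.   ]
screwdriver 0.55 237 10 [ 0.374 -0.004  0.   ]
[ 0.647 -0.097  0.18 ] [ 0.669 -0.136  0.18 ] [ 0.647 -0.106  0.189]
[0.644 0.111 0.18 ] [0.648 0.116 0.18 ] [0.646 0.116 0.183]
```

View pics/w1.png

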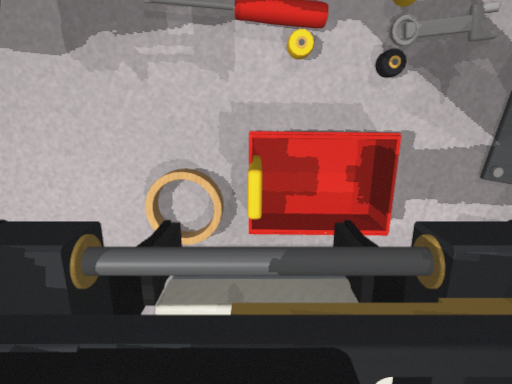

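The wrist view shows the yellow bin square to the tool. Its grip is at px (255,186), with the tape beside it at (184,207). Next I fit the bin pose in this view.

```bash
cat > g.py <<'E'
import sys
from fit import *
k=sys.argv[1]; x0=(float(sys.argv[2]),float(sys.argv[3])); z=float(sys.argv[4]) if len(sys.argv)>4 else 0
im=shot('wrist'); r=finder.trace(k,'wrist')[0]['region']
p,c=fitbin([(im,r)],x0,(0,.1),z); print(p,c)
g=p[:2]-.073*np.array([np.cos(p[2]),np.sin(p[2])]); print('grip',g)
hsv=cv2.cvtColor(im['frame'],cv2.COLOR_RGB2HSV)
m=(r&((hsv[...,0]>20)&(hsv[...,0]<35)&(hsv[...,1]>120))) if 'yellow' in k else (r&(hsv[...,2]<60))
m=cv2.morphologyEx(m.astype(np.uint8),cv2.MORPH_OPEN,np.ones((3,3)))
n,l,s,cc=cv2.connectedComponentsWithStats(m)
i=1+np.argmax(s[1:,4]); print('blob',s[i],cc[i],atz(im,*cc[i],.1+z))
s_=st(); Rm=R.from_rotvec(s_['tool_rot']).as_matrix()
print('tool yaw(y axis) deg',np.degrees(np.arctan2(Rm[1,1],Rm[0,1])),'delta to grip TCP .09',delta([g[0],g[1],.09+z]))
E
python3 g.py bin_yellow .483 -.18
```

```text
[ 0.483 -0.18   0.   ] 1.0
grip [ 0.41 -0.18]Traceback (most recent call last):
  File "g.py", line 11, in <module>
    i=1+np.argmax(s[1:,4]); print('blob',s[i],cc[i],atz(im,*cc[i],.1+z))
        ~~~~~~~~~^^^^^^^^^
    return _wrapfunc(a, 'argmax', axis=axis, out=out, **kwds)
    return bound(*args, **kwds)
ValueError: attempt to get argmax of an empty sequence
```

```bash
python3 - <<'E'
s=open('g.py').read()
s=s.replace("r=finder.trace(k,'wrist')[0]['region']","""
hsv=cv2.cvtColor(im['frame'],cv2.COLOR_RGB2HSV); H,S,V=cv2.split(hsv)
red=((H<8)|(H>172))&(S>130)&(V>40); yel=(H>20)&(H<35)&(S>120)
m=(red|yel) if 'yellow' in k else (red|(V<45))
m[:, :]&=np.arange(384)[:,None]<225
m=cv2.morphologyEx(m.astype(np.uint8),cv2.MORPH_OPEN,np.ones((3,3)))
n,l,ss,_=cv2.connectedComponentsWithStats(m)
q=proj(im,(x0[0],x0[1],z+.004)).astype(int); r=l==l[q[1],q[0]]; print('region',r.sum(),q)""")
open('g.py','w').write(s)
E
python3 g.py bin_yellow .483 -.18
```

```text
region 14751 [315 167]
[ 0.4839 -0.1794  0.0698] 0.05
grip [ 0.41107776 -0.18449126]
blob [252 151  15  61 770] [259.21948052 182.51428571] [ 0.41192126 -0.18330912  0.1       ]
tool yaw(y axis) deg 4.823031417001074 delta to grip TCP .09 [ 0.38  0.2  15.45]
```

```bash
python3 -m jog '[[[0.2,0.1,2,0,0,0,8.7],[0.2,0.1,3,0,0,0,8.7],[0,0,3,0,0,0,8.7],[0,0,3,0,0,0,8.7],[0,0,2.5,0,0,0,8.7],[0,0,1.5,0,0,0,8.7],[0,0,0.45,0,0,0,8.7],[0,0,0,0,0,0,4],[0,0,0,0,0,0,1],[0,0,0,0,0,0,0],[0,0,0,0,0,0,0],[0,0,0,0,0,0,0]]]' 50
python3 -m jog '[[[0,0,0,0,0,0,0],[0,0,0,0,0,0,0],[0,0,0,0,0,0,0],[0,0,0,0,0,0,0]]]' 50
python3 -m jog '[[[0,0,-1,0,0,0,0],[0,0,-2,0,0,0,0],[0,0,-3,0,0,0,0],[0,0,-3,0,0,0,0],[0,0,-3,0,0,0,0],[0,0,-2,0,0,0,0],[0,0,-1,0,0,0,0],[0,0,0,0,0,0,0],[0,0,0,0,0,0,0]]]'
python3 -c "
from h import *
im=shot('wrist','w2'); D=shot('side','s2')
s=st(); print(s['position'],s['tool_rot'],s['torque'],s['ft_force'])"
```

```text
time: 5.7
position: [0.4117, -0.1839, 0.0906]
tool_rot: [2.123, 2.314, -0.0]
ft_force: [-0.4, -0.7, -0.6]
grip_width: 0.627
time: 6.1
position: [0.4113, -0.1836, 0.09]
tool_rot: [-2.124, -2.315, 0.0]
ft_force: [-0.3, -0.6, -0.2]
grip_width: 0.264
time: 7.0
position: [0.4108, -0.1834, 0.2391]
tool_rot: [-2.123, -2.314, 0.001]
ft_force: [0.3, -0.6, -2.2]
grip_width: 0.157
[ 0.41054752 -0.18326025  0.23864431] [-2.12228601e+00 -2.31282357e+00  6.31735345e-04] [ 0.01152136  0.03327663 -0.03399762] [-0.65871754 -0.40363669 -1.80963004]
```

View pics/w2.png

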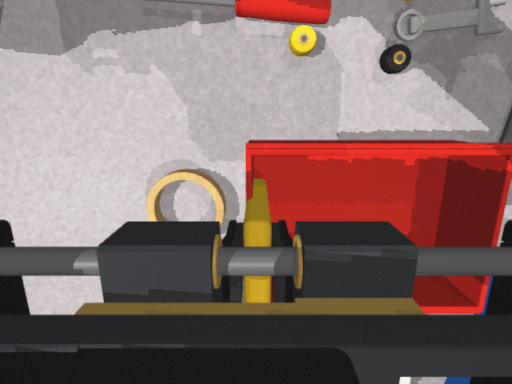

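```bash
cat > fz.py <<'E'
from fit import *
import sys
k=sys.argv[1]
s=st(); p=s['position']; Rm=R.from_rotvec(s['tool_rot']).as_matrix(); yaw=np.arctan2(Rm[1,1],Rm[0,1])
c0=p[:2]+.073*np.array([np.cos(yaw),np.sin(yaw)])
views=[]
for n in('side','scene'):
    im=shot(n)
    for t in finder.trace(k,n)[:2]:
        q=proj(im,(c0[0],c0[1],p[2]-.07)).astype(int); ys,xs=np.nonzero(t['region'])
        print(n,t['conf'],q,xs.mean(),ys.mean())
        if abs(xs.mean()-q[0])<25 and abs(ys.mean()-q[1])<25: views.append((im,t['region'])); break
def binhull2(im,x,y,z,pitch):
    M=R.from_euler('zy',[yaw,pitch]).as_matrix()
    P=[(i*.08,j*.055,k) for i in(-1,1) for j in(-1,1) for k in(0,.062)]
    q=np.array([proj(im,np.array([x,y,z])+M@np.array(a)) for a in P])
    m=np.zeros((384,512),np.uint8); cv2.fillConvexPoly(m,cv2.convexHull((q*16).astype(np.int32)),1,shift=4); return m>0
for vs in ([views]+[[v] for v in views]):
  def cost(a):
    t=0
    for im,r in vs:
        m=binhull2(im,c0[0],c0[1]+(a[1] if len(a)>1 else 0),p[2]-.09+a[0],0)
        # ignore the region above rim near grip
        t+=1-(m&r).sum()/(m|r).sum()
    return t
  r=minimize(cost,[0,0],method='Nelder-Mead',options=dict(initial_simplex=[[0,0],[.015,0],[0,.01]])); print('dz, dy vs grasp at .09:',r.x.round(4),round(r.fun,3))
E
python3 fz.py bin_yellow
```

```text
side 0.9 [297 175] 297.9236947791165 175.99827882960412
scene 0.98 [247 152] 247.45912596401027 153.1681233933162
dz, dy vs grasp at .09: [-0.0136 -0.0042] 0.156
dz, dy vs grasp at .09: [-0.0119 -0.0043] 0.076
dz, dy vs grasp at .09: [-0.0074  0.0043] 0.078
```

```bash
python3 -m jog '[[[0,0,-1.5,0,0,2.4,0],[0,0,-3,0,0,2.4,0],[2,0,-3,0,0,0,0],[3.5,0,-0.6,0,0,0,0],[4,0.5,0,0,0,0,0],[4,1.5,0,0,0,0,0],[3,2.5,0,0,0,0,0],[1.8,2.5,0,0,0,0,0],[0,1.5,0,0,0,0,0],[0,0.5,0,0,0,0,0],[0,0,0,0,0,0,0],[0,0,0,0,0,0,0]]]'
python3 - <<'E'
from h import *
im=shot('wrist','w3'); s=st(); Rm=R.from_rotvec(s['tool_rot']).as_matrix(); print(s['position'],np.degrees(np.arctan2(Rm[1,1],Rm[0,1])),s['grip_width'],s['torque'])
for k in('chute_a_lip','chute_b_lip'):
    for r in finder.spot_point(k,'wrist')[:3]:
        v,u=r['point'][0]*384,r['point'][1]*512
        print(k,round(r['conf'],2),round(u),round(v),atz(im,u,v,.18).round(4))
E
```

```text
time: 8.5
position: [0.5003, -0.001, 0.3206]
tool_rot: [-2.22, -2.222, 0.002]
ft_force: [0.7, 0.6, -2.1]
grip_width: 0.159
[ 0.50032856 -0.00098012  0.32079086] 0.049326883369123484 0.15259704818391565 [ 0.01520975 -0.01860199 -0.00858895]
chute_b_lip 0.78 450 49 [0.6632 0.1205 0.18  ]
```

View pics/w3.png

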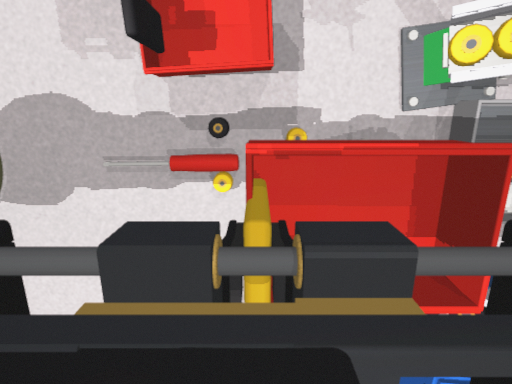

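The wrist view shows the yellow chute's lip edge at px (450,47), which gives a lip at (0.664, 0.120). The paddle edge agrees with that. I approach from -x, go down, and stop just short of the paddle.

```bash
python3 -m jog '[[[1,-1.5,0,0,0,0,0],[2.5,-1.5,0,0,0,0,0],[3.65,0,0,0,0,0,0],[3,0,1,0,0,0,0],[1.5,0,2.5,0,0,0,0],[0.5,0,3,0,0,0,0],[0,0,3,0,0,0,0],[0,0,2.5,0,0,0,0],[0,0,1.2,0,0,0,0],[0,0,0.3,0,0,0,0],[0,0,0,0,0,0,0],[0,0,0,0,0,0,0]]]'
python3 fz.py bin_yellow
python3 - <<'E'
from h import *
im=shot('wrist','w4'); D=shot('side','s4'); S=shot('scene')
a=D['frame'][110:260,140:340,::-1]; b=S['frame'][150:300,170:370,::-1]
cv2.imwrite('pics/c4.png',np.vstack([cv2.resize(i,(600,450) if 0 else (400,300),interpolation=cv2.INTER_CUBIC) for i in(a,b)]))
E
```

```text
time: 9.85
position: [0.4717, 0.1211, 0.1873]
tool_rot: [2.219, 2.222, 0.002]
ft_force: [0.7, 0.6, -1.7]
grip_width: 0.156
side 0.92 [219 222] 219.5177111716621 224.1008174386921
scene 0.96 [281 228] 282.04403866809884 227.9699248120301
dz, dy vs grasp at .09: [-0.0085 -0.003 ] 0.278
dz, dy vs grasp at .09: [-0.0118 -0.0028] 0.176
dz, dy vs grasp at .09: [-0.0132 -0.0045] 0.085
```

View pics/c4.png

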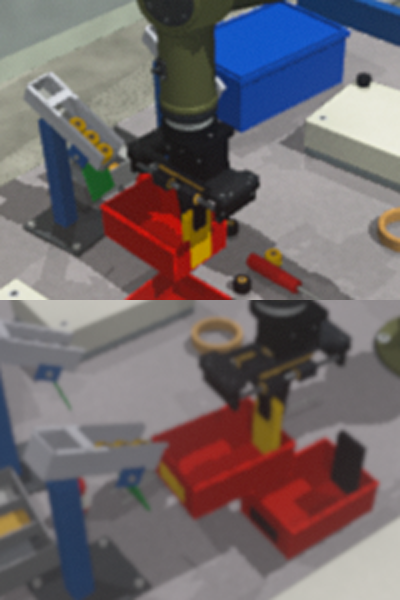

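The bin is level, in line with the chute, and its rim is about 32 mm below the lip. Push.

```bash
python3 -m jog '[[[0,1,0,0,0,0,0],[0,1.5,0,0,0,0,0],[0,1.5,0,0,0,0,0],[0,1,0,0,0,0,0],[0,1,0,0,0,0,0],[0,1,0,0,0,0,0],[0,0.7,0,0,0,0,0],[0,0.2,0,0,0,0,0],[0,0,0,0,0,0,0],[0,0,0,0,0,0,0],[0,0,0,0,0,0,0],[0,0,0,0,0,0,0]]]' 60
python3 -m jog '[[[0,0,0,0,0,0,0],[0,0,0,0,0,0,0],[0,0,0,0,0,0,0],[0,0,0,0,0,0,0],[0,0,0,0,0,0,0],[0,0,0,0,0,0,0],[0,0,0,0,0,0,0],[0,0,0,0,0,0,0]]]'
python3 - <<'E'
from h import *
im=shot('wrist','w5'); D=shot('side','s5'); S=shot('scene')
print(st()['position'])
a=D['frame'][110:260,140:340,::-1]; b=S['frame'][150:300,170:370,::-1]
cv2.imwrite('pics/c5.png',np.hstack([np.vstack([cv2.resize(i,(400,300),interpolation=cv2.INTER_CUBIC) for i in(a,b)]),cv2.resize(im['frame'][:,:,::-1],(400,600))]))
E
```

```text
time: 11.4
position: [0.5491, 0.121, 0.1857]
tool_rot: [-2.219, -2.224, 0.002]
ft_force: [-2.8, 1.4, -5.4]
grip_width: 0.154
time: 12.2
position: [0.5498, 0.1211, 0.186]
tool_rot: [2.219, 2.224, -0.0]
ft_force: [-4.2, 0.3, -5.7]
grip_width: 0.156
[0.54974867 0.12113556 0.18598107]
```

View pics/c5.png

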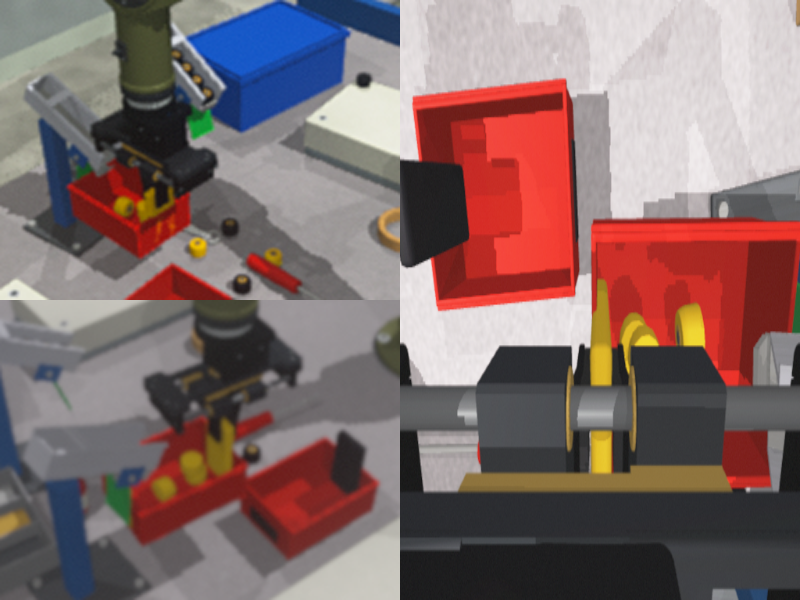

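The yellow chute is empty and its feet are in the bin, with no extras on the bench: the same 4 strays lie there. Back out and carry the bin to the left enclosure.

```bash
python3 -m jog '[[[0,-1,0,0,0,0,0],[0,-2,0,0,0,0,0],[0,-2,0,0,0,0,0],[0,-2,0,0,0,0,0],[0,-1.5,0,0,0,0,0],[0,0,-1,0,0,0,0],[0,0,-2.5,0,0,0,0],[0,0,-2.5,0,0,0,0],[1,0,-2.5,0,0,0,0],[2,0,-1.5,0,0,0,0],[3,-0.5,0,0,0,0,0],[3.5,-1,0,0,0,0,0]]]'
python3 -m jog '[[[3.5,-1,0,0,0,0,0],[3.5,-1,0,0,0,0,0],[3.5,-0.5,0,0,0,0,0],[3.5,-0.5,0,0,0,0,0],[2.5,0,0,0,0,0,0],[1.4,0,1,0,0,0,0],[0.5,0,2,0,0,0,0],[0,0,2.5,0,0,0,0],[0,0,2,0,0,0,0],[0,0,1,0,0,0,0],[0,0,0,0,0,0,0],[0,0,0,0,0,0,0]]]'
python3 fz.py bin_yellow
python3 - <<'E'
from h import *
D=shot('side','s6'); S=shot('scene','sc6')
for k in('fitted_yellow',):
  for n,im in(('side',D),('scene',S)):
    for r in finder.spot_point(k,n)[:2]:
        v,u=r['point'][0]*384,r['point'][1]*512; print(k,n,r['conf'],atz(im,u,v,.08))
E
```

```text
time: 13.55
position: [0.4528, 0.2159, 0.2886]
tool_rot: [2.221, 2.215, 0.009]
ft_force: [0.0, -1.3, -2.5]
grip_width: 0.157
time: 14.75
position: [0.4203, 0.4005, 0.2023]
tool_rot: [-2.22, -2.222, -0.004]
ft_force: [-0.0, 1.0, -2.4]
grip_width: 0.155
side 0.76 [154 278] 152.7543352601156 283.7577071290944
scene 0.92 [368 290] 366.359122983871 291.9679939516129
dz, dy vs grasp at .09: [-0.0119 -0.0049] 0.497
dz, dy vs grasp at .09: [-0.0102 -0.0038] 0.348
dz, dy vs grasp at .09: [-0.0108 -0.0042] 0.148
fitted_yellow side 0.51 [0.55780077 0.42002069 0.08      ]
fitted_yellow side 0.48 [0.6243763  0.48936409 0.08      ]
fitted_yellow scene 0.77 [0.62378631 0.49150853 0.08      ]
fitted_yellow scene 0.63 [ 0.40054049 -0.14279109  0.08      ]
```

```bash
python3 -m jog '[[[0,0,0.7,0,0,0,0],[0,0,0.6,0,0,0,0],[0,0,0.3,0,0,0,0],[0,0,0.1,0,0,0,0],[0,0,0,0,0,0,0]]]'
python3 -m jog '[[[0,0,0.15,0,0,0,0],[0,0,0.15,0,0,0,0],[0,0,0,0,0,0,0]]]'
python3 -m jog '[[[0,0,0.1,0,0,0,0],[0,0,0.1,0,0,0,0],[0,0,0,0,0,0,0]]]'
```

```text
time: 15.65
position: [0.4191, 0.3998, 0.1837]
tool_rot: [-2.219, -2.224, 0.001]
ft_force: [-0.2, 0.2, -2.6]
grip_width: 0.156
time: 15.95
position: [0.4193, 0.4, 0.1811]
tool_rot: [2.219, 2.224, 0.001]
ft_force: [0.0, 0.1, -1.9]
grip_width: 0.153
time: 16.25
position: [0.4193, 0.4, 0.181]
tool_rot: [2.219, 2.223, 0.0]
ft_force: [-3.3, -4.7, 10.2]
grip_width: 0.159
```

```bash
python3 -m jog '[[[0,0,-0.1,0,0,0,0],[0,0,0,0,0,0,4],[0,0,0,0,0,0,8.7],[0,0,0,0,0,0,8.7],[0,0,0,0,0,0,8.7],[0,0,0,0,0,0,8.7],[0,0,0,0,0,0,8.7],[0,0,-1,0,0,0,8.7],[0,0,-2.5,0,0,0,8.7],[0,0,-3.5,0,0,0,8.7],[0,0,-2.5,0,0,0,8.7],[-2,0,0,0,0,0,8.7]]]' 
python3 -m jog '[[[-3.5,-0.3,0,0,0,0,8.7],[-3.5,-0.5,0,0,0,0,8.7],[-3.5,-0.7,0,0,0,0,8.7],[-3.5,-0.7,0,0,0,0,8.7],[-3.5,-0.5,0,0,0,0,8.7],[-2.2,-0.4,1,0,0,0,8.7],[-0.9,0,1.5,0,0,0,8.7],[0,0,0.5,0,0,0,8.7],[0,0,0,0,0,0,8.7],[0,0,0,0,0,0,8.7]]]'
python3 - <<'E'
from h import *
s=st(); print(s['position'],s['joint_positions'])
E
python3 g.py bin_black .437 .177
python3 -c "
from h import *
a=shot('wrist')['frame'][:,:,::-1]; b=shot('scene')['frame'][:,:,::-1]
cv2.imwrite('pics/c7.png',cv2.resize(np.vstack([a,b]),(400,600)))"
```

```text
time: 17.45
position: [0.4188, 0.384, 0.2798]
tool_rot: [-2.213, -2.227, -0.012]
ft_force: [-0.4, 0.2, -0.1]
grip_width: 0.982
time: 18.45
position: [0.389, 0.1767, 0.2457]
tool_rot: [-2.216, -2.226, 0.0]
ft_force: [0.6, 0.9, 0.5]
grip_width: 0.999
[0.38898015 0.17671379 0.24567249] [ 0.71900518 -0.2585333  -1.02599801  1.93200687 -0.22588402  1.35142064
 -0.23744751]
region 14617 [294 169]
[0.4372 0.1786 0.0341] 0.072
grip [0.36424244 0.17611118]
blob [225 154  18  61 591] [235.92893401 182.26734349] [0.36976111 0.1817367  0.1       ]
tool yaw(y axis) deg 0.2515527258566239 delta to grip TCP .09 [-0.04 -2.49 15.57]
```

View pics/c7.png

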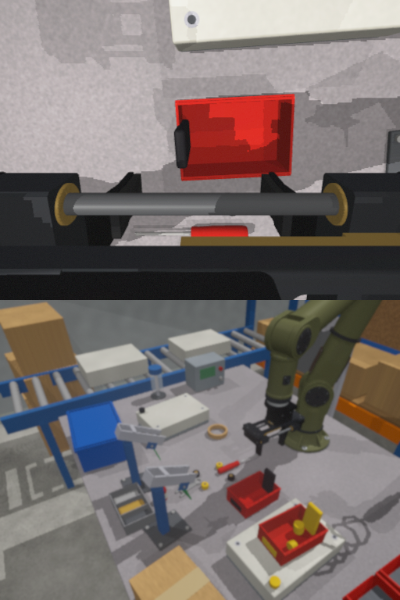

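```bash
python3 -m jog '[[[0,-0.8,1,0,0,-2.3,8.7],[0,-0.8,1.5,0,0,0,8.7],[0,-0.8,2,0,0,0,8.7],[0,0,1.5,0,0,0,8.7],[0,0,1,0,0,0,8.7],[0,0,0,0,0,0,8.7],[0,0,0,0,0,0,8.7]]]'
python3 - <<'E'
from h import *
s=st(); print(s['position'],s['joint_positions'].round(3),delta([.3645,.176,.09]),R.from_rotvec(s['tool_rot']).as_matrix().round(3)[:,2])
E
```

```text
time: 19.3
position: [0.3652, 0.1748, 0.1756]
tool_rot: [-2.174, -2.268, 0.0]
ft_force: [0.0, 0.5, 0.4]
grip_width: 0.999
[0.36524989 0.17484507 0.17556228] [ 0.641 -0.243 -1.009  2.076 -0.22   1.205 -0.233] [ 0.12 -0.07  8.56] [-0.  0. -1.]
```

```bash
python3 -m jog '[[[0.1,-0.07,1.5,0,0,0,8.7],[0,0,2,0,0,0,8.7],[0,0,2,0,0,0,8.7],[0,0,1.5,0,0,0,8.7],[0,0,1,0,0,0,8.7],[0,0,0.4,0,0,0,8.7],[0,0,0,0,0,0,8.7]]]'
python3 - <<'E'
from h import *
s=st(); print(s['position'],s['joint_positions'].round(3),delta([.3645,.176,.09]),R.from_rotvec(s['tool_rot']).as_matrix().round(3)[:,2])
E
```

```text
time: 20.0
position: [0.3643, 0.1756, 0.0912]
tool_rot: [-2.174, -2.267, 0.001]
ft_force: [-0.0, -0.0, -1.3]
grip_width: 1.002
[0.36425091 0.17557695 0.09118666] [ 0.679 -0.059 -1.146  2.171 -0.065  0.996 -0.389] [0.04 0.03 0.12] [-0.001  0.    -1.   ]
```

```bash
python3 -m jog '[[[0,0,0,0,0,0,5],[0,0,0,0,0,0,2],[0,0,0,0,0,0,0],[0,0,0,0,0,0,0],[0,0,0,0,0,0,0],[0,0,0,0,0,0,0],[0,0,0,0,0,0,0],[0,0,0,0,0,0,0],[0,0,0,0,0,0,0],[0,0,0,0,0,0,0],[0,0,0,0,0,0,0]]]' 60
python3 -m jog '[[[0,0,-1,0,0,0,0],[0,0,-2,0,0,0,0],[0,0.3,-3,0,0,0,0],[0,0.7,-3.5,0,0,0,0],[0,1,-3.5,0,0,0,0],[-0.5,1,-3.5,0,0,0,0],[-1.5,1,-3.2,0,0,0,0],[-2.5,1,-2,0,0,0,0],[-3.5,1,-1,0,0,0,0],[-4,1,0,0,0,0,0],[-4,1,0,0,0,1,0],[-4,1,0,0,0,1,0]]]' 
python3 -m jog '[[[-4,0.5,0,0,0,0.6,0],[-4,0.5,0,0,0,0,0],[-4,0,0,0,0,0,0],[-4,0,0,0,0,0,0],[-2.5,0,0,0,0,0,0],[-1,0,0,0,0,0,0],[0,0,0,0,0,0,0],[0,0,0,0,0,0,0],[0,0,0,0,0,0,0]]]'
python3 - <<'E'
from h import *
im=shot('wrist','w8'); s=st(); Rm=R.from_rotvec(s['tool_rot']).as_matrix(); print(s['position'],np.degrees(np.arctan2(Rm[1,1],Rm[0,1])),s['grip_width'],s['torque'])
for k in('chute_a_lip',):
    for r in finder.spot_point(k,'wrist')[:3]:
        v,u=r['point'][0]*384,r['point'][1]*512
        print(k,round(r['conf'],2),round(u),round(v),atz(im,u,v,.18).round(4))
print(im['pose'][:3,3])
E
python3 fz.py bin_black
```

```text
time: 21.1
position: [0.364, 0.1755, 0.091]
tool_rot: [-2.174, -2.268, 0.001]
ft_force: [-1.0, -0.3, 0.0]
grip_width: 0.156
time: 22.3
position: [0.4617, -0.0222, 0.3175]
tool_rot: [-2.213, -2.228, 0.003]
ft_force: [0.4, 0.0, -2.4]
grip_width: 0.153
time: 23.2
position: [0.4721, -0.2133, 0.3184]
tool_rot: [-2.221, -2.221, 0.001]
ft_force: [0.3, -0.1, -2.3]
grip_width: 0.155
[ 0.47207602 -0.21360556  0.31842859] -0.007284743705717113 0.15395143952193485 [-0.03151682  0.02205626  0.00579623]
chute_a_lip 0.87 478 71 [ 0.661  -0.1098  0.18  ]
[ 0.47303169 -0.14330952  0.45722531]
side 0.58 [290 144] 291.1292952824694 142.4502038439138
dz, dy vs grasp at .09: [-0.0021  0.0002] 0.069
dz, dy vs grasp at .09: [-0.0021  0.0002] 0.069
```

View pics/w8.png

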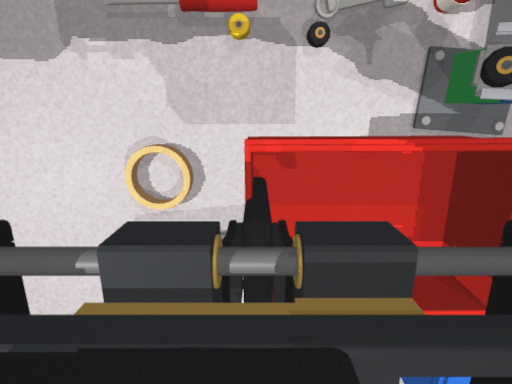

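The black lip is at px (477,71), which gives (0.661, -0.110). I line up, lower and push as before.

```bash
python3 -m jog '[[[1,0,0,0,0,0,0],[2.5,0,0,0,0,0,0],[3,0,1,0,0,0,0],[2.5,0,2,0,0,0,0],[1,0,3,0,0,0,0],[0.35,0,3,0,0,0,0],[0,0,2.5,0,0,0,0],[0,0,1.7,0,0,0,0],[0,0,0.8,0,0,0,0],[0,0,0.15,0,0,0,0],[0,0,0,0,0,0,0],[0,0,0,0,0,0,0]]]'
python3 fz.py bin_black
python3 - <<'E'
from h import *
s=st();print(s['position'],delta([.548,-.110,.177]))
D=shot('side'); S=shot('scene')
a=D['frame'][90:240,180:380,::-1]; b=S['frame'][110:260,150:350,::-1]
cv2.imwrite('pics/c9.png',np.vstack([cv2.resize(i,(400,300),interpolation=cv2.INTER_CUBIC) for i in(a,b)]))
E
```

```text
time: 24.7
position: [0.4727, -0.1123, 0.1778]
tool_rot: [2.224, 2.217, -0.0]
ft_force: [-0.3, -0.5, -2.3]
grip_width: 0.157
side 0.8 [269 191] 269.52263374485597 189.90593768371545
scene 0.75 [240 184] 240.94834503510532 183.03360080240722
dz, dy vs grasp at .09: [-0.0014 -0.0006] 0.185
dz, dy vs grasp at .09: [-0.0018 -0.0008] 0.074
dz, dy vs grasp at .09: [-0.003  -0.0014] 0.109
[ 0.4722719  -0.11235554  0.17729243] [0.26 7.57 0.03]
```

View pics/c9.png

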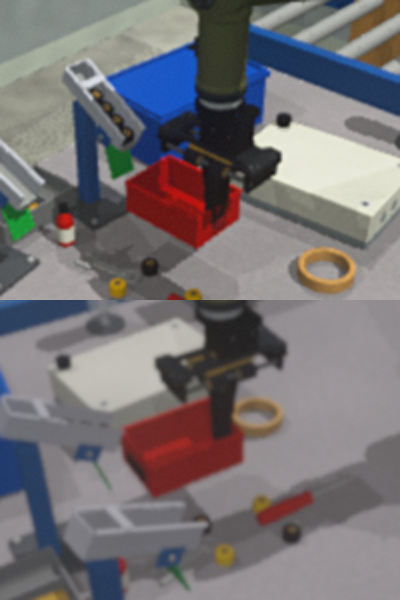

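The bin is aligned and level in front of the black chute, with the rim about 32 mm below the lip. Push.

```bash
python3 -m jog '[[[0.1,1,0,0,0,0,0],[0.1,1.5,0,0,0,0,0],[0.06,1.5,0,0,0,0,0],[0,1,0,0,0,0,0],[0,1,0,0,0,0,0],[0,0.8,0,0,0,0,0],[0,0.6,0,0,0,0,0],[0,0.25,0,0,0,0,0],[0,0,0,0,0,0,0],[0,0,0,0,0,0,0],[0,0,0,0,0,0,0],[0,0,0,0,0,0,0]]]' 60
python3 -m jog '[[[0,0,0,0,0,0,0],[0,0,0,0,0,0,0],[0,0,0,0,0,0,0],[0,0,0,0,0,0,0],[0,0,0,0,0,0,0],[0,0,0,0,0,0,0],[0,0,0,0,0,0,0],[0,0,0,0,0,0,0]]]'
python3 - <<'E'
from h import *
im=shot('wrist'); D=shot('side'); S=shot('scene')
print(st()['position'])
a=D['frame'][90:240,180:380,::-1]; b=S['frame'][110:260,150:350,::-1]
cv2.imwrite('pics/c10.png',np.hstack([np.vstack([cv2.resize(i,(400,300),interpolation=cv2.INTER_CUBIC) for i in(a,b)]),cv2.resize(im['frame'][:,:,::-1],(400,600))]))
E
```

```text
time: 26.2
position: [0.5477, -0.1099, 0.1763]
tool_rot: [-2.225, -2.217, 0.003]
ft_force: [-3.8, -0.9, -4.8]
grip_width: 0.155
time: 27.0
position: [0.5484, -0.1099, 0.1766]
tool_rot: [2.225, 2.218, -0.001]
ft_force: [-3.2, -0.6, -5.6]
grip_width: 0.159
[ 0.54839336 -0.10987252  0.17661097]
```

View pics/c10.png

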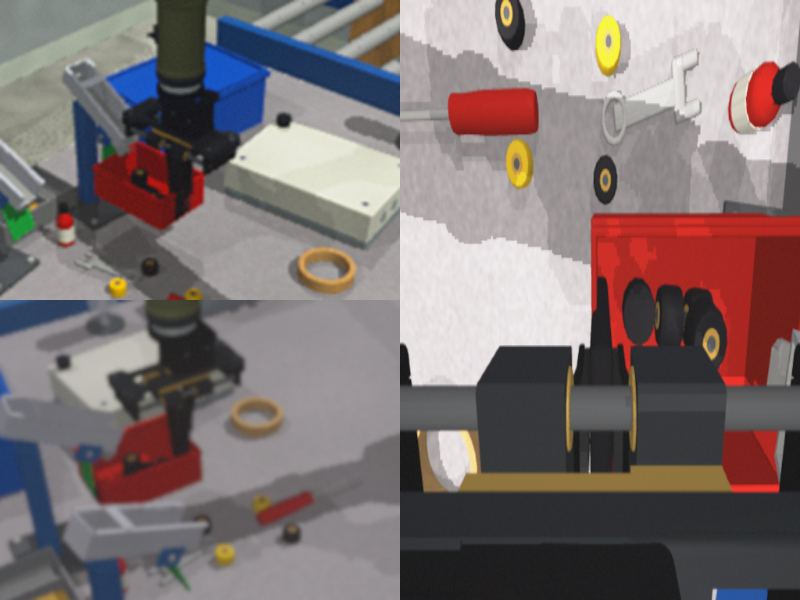

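Four black feet are in the bin and the chute is empty, with nothing beside it. Now carry it to the right enclosure.

```bash
python3 -m jog '[[[0,-1,0,0,0,0,0],[0,-2,0,0,0,0,0],[0,-2,0,0,0,0,0],[0,-2,0,0,0,0,0],[0,-1.5,0,0,0,0,0],[0,-0.5,-1,0,0,0,0],[0,-0.5,-2.5,0,0,0,0],[0,-0.5,-2.5,0,0,0,0],[-1,-1,-2.5,0,0,0,0],[-2,-1,-1.5,0,0,0,0],[-3,-1,0,0,0,0,0],[-3.5,-1,0,0,0,0,0]]]'
python3 -m jog '[[[-3.5,-0.5,0,0,0,0,0],[-3.5,-0.5,0,0,0,0,0],[-3.5,-0.5,0,0,0,0,0],[-3.5,-0.3,0,0,0,0,0],[-2.5,0,0,0,0,0,0],[-1.4,0,1,0,0,0,0],[-0.8,0,2,0,0,0,0],[0,0,2.5,0,0,0,0],[0,0,2,0,0,0,0],[0,0,0.8,0,0,0,0],[0,0,0,0,0,0,0],[0,0,0,0,0,0,0]]]'
python3 - <<'E'
from h import *
s=st(); print(s['position'],delta([.392,-.40,.177]))
for k in('fitted_black','enclosure_r'):
  for n in('side','scene'):
    im=shot(n)
    for r in finder.spot_point(k,n)[:2]:
        v,u=r['point'][0]*384,r['point'][1]*512; print(k,n,round(r['conf'],2),atz(im,u,v,.08 if 'fit' in k else 0))
E
```

```text
time: 28.35
position: [0.4101, -0.2048, 0.2797]
tool_rot: [2.216, 2.217, 0.001]
ft_force: [1.2, 0.1, -3.5]
grip_width: 0.156
time: 29.55
position: [0.3905, -0.3915, 0.1951]
tool_rot: [2.223, 2.217, -0.001]
ft_force: [-0.8, -0.9, -3.3]
grip_width: 0.159
[ 0.39045018 -0.39147971  0.19505965] [-0.85  0.16  1.81]
fitted_black side 0.21 [0.47619787 0.40802499 0.08      ]
fitted_black scene 0.59 [ 0.60111307 -0.49525455  0.08      ]
enclosure_r side 0.9 [ 4.76458825e-01 -4.36800019e-01 -1.11022302e-16]
enclosure_r side 0.75 [0.49363895 0.39876992 0.        ]
enclosure_r scene 0.83 [0.49189814 0.41216161 0.        ]
enclosure_r scene 0.72 [ 0.47349517 -0.40692205  0.        ]
```

```bash
python3 -m jog '[[[-0.8,0.1,0.5,0,0,0,0],[-0.8,0,0.6,0,0,0,0],[0,0,0.5,0,0,0,0],[0,0,0.3,0,0,0,0],[0,0,0.1,0,0,0,0],[0,0,0,0,0,0,0]]]'
python3 -m jog '[[[0,0,0.15,0,0,0,0],[0,0,0.15,0,0,0,0],[0,0,0,0,0,0,0]]]'
```

```text
time: 30.55
position: [0.3904, -0.407, 0.1736]
tool_rot: [-2.224, -2.218, 0.001]
ft_force: [0.0, 0.7, -3.0]
grip_width: 0.157
time: 30.85
position: [0.3907, -0.4074, 0.1712]
tool_rot: [2.224, 2.218, -0.001]
ft_force: [-0.4, 0.4, -2.5]
grip_width: 0.152
```

```bash
python3 -m jog '[[[0,0,0.1,0,0,0,0],[0,0,0.05,0,0,0,0],[0,0,0,0,0,0,0]]]'
```

```text
time: 31.15
position: [0.3907, -0.4074, 0.171]
tool_rot: [2.224, 2.217, -0.002]
ft_force: [-2.3, 2.6, 5.3]
grip_width: 0.153
```

```bash
python3 -m jog '[[[0,0,-0.1,0,0,0,0],[0,0,0,0,0,0,4],[0,0,0,0,0,0,8.7],[0,0,0,0,0,0,8.7],[0,0,0,0,0,0,8.7],[0,0,0,0,0,0,8.7],[0,0,0,0,0,0,8.7],[0,0,-1,0,0,0,8.7],[0,0,-2.5,0,0,0,8.7],[0,0,-3.5,0,0,0,8.7],[0,0,-3.5,0,0,0,8.7],[2,0.5,-2.5,0,0,0,6]]]' 
python3 -m jog '[[[4,1.2,0,0,0,0,6],[4,1.2,0,0,0,0,6],[4,1.2,0,0,0,0,6],[4,1.2,0,0,0,0,6],[4,1.2,0,0,0,0,6],[4,1.2,0,0,0,0,6],[4,1,0,0,0,0,6],[3,0.3,0,0,0,0,6],[1.5,0,0,0,0,0,6],[0,0,0,0,0,0,6],[0,0,0,0,0,0,6],[0,0,0,0,0,0,6]]]'
cat > feet.py <<'E'
from h import *
im=shot('wrist','wf'); s=st(); print(s['time'],s['position'],s['grip_width'])
for k in('stray_black_1','stray_yellow_1'):
    for r in finder.trace(k,'wrist')[:5]:
        if r['conf']<.3: continue
        ys,xs=np.nonzero(r['region']); u,v=(xs.min()+xs.max())/2,(ys.min()+ys.max())/2
        p=atz(im,u,v,.010); print(k,round(r['conf'],2),round(u),round(v),xs.size,p.round(4),'delta TCP.012',delta([p[0],p[1],.012]))
E
python3 feet.py
```

```text
time: 32.35
position: [0.3946, -0.3901, 0.3035]
tool_rot: [2.228, 2.21, -0.004]
ft_force: [0.6, -0.8, -0.1]
grip_width: 0.947
time: 33.55
position: [0.4814, -0.065, 0.3]
tool_rot: [2.229, 2.214, -0.002]
ft_force: [0.2, 0.3, -0.8]
grip_width: 0.688
33.6 [ 0.48139355 -0.06477476  0.30000809] 0.6918772932302246
stray_black_1 0.7 229 78 419 [0.4458 0.0479 0.01  ] delta TCP.012 [11.23 -3.61 28.79]
stray_black_1 0.63 177 118 1713 [ 0.3733 -0.0024  0.01  ] delta TCP.012 [  6.15 -10.83  28.8 ]
stray_black_1 0.62 308 146 406 [ 0.5542 -0.0416  0.01  ] delta TCP.012 [ 2.35  7.29 28.79]
stray_yellow_1 0.79 234 140 376 [ 0.4496 -0.0326  0.01  ] delta TCP.012 [ 3.14 -3.17 28.8 ]
stray_yellow_1 0.7 470 29 4292 [0.7542 0.1052 0.01  ] delta TCP.012 [17.1  27.21 28.76]
stray_yellow_1 0.55 314 90 450 [0.5581 0.0333 0.01  ] delta TCP.012 [ 9.8   7.64 28.78]
```

View pics/wf.png

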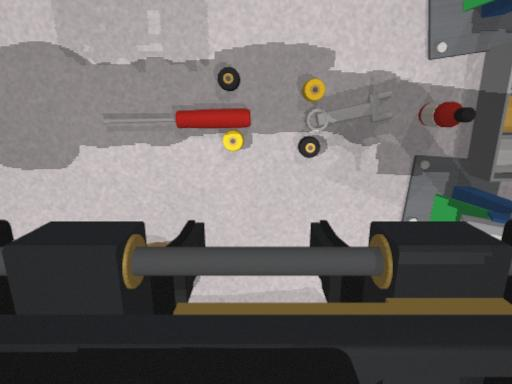

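Strays seen: black at px (229,78) and (308,146), yellow at (234,140) beside the screwdriver handle, and yellow at (314,90) above the wrench. I take the black one at (0.554, -0.042) first.

```bash
python3 -m jog '[[[0.5,2,2,0,0,0,6],[1,2.5,3.5,0,0,0,6],[0.85,2,4,0,0,0,6],[0,0.79,4.5,0,0,0,6],[0,0,4.5,0,0,0,6],[0,0,4,0,0,0,6],[0,0,3,0,0,0,6],[0,0,1.5,0,0,0,6],[0,0,0.5,0,0,0,6],[0,0,0,0,0,0,6]]]' 20
python3 -m jog '[[[0,0,0,0,0,0,4],[0,0,0,0,0,0,2],[0,0,0,0,0,0,0],[0,0,0,0,0,0,0],[0,0,0,0,0,0,0],[0,0,0,0,0,0,0],[0,0,0,0,0,0,0]]]' 20
python3 -c "
from h import *
print(delta([.475,-.407,.155]))"
```

```text
time: 34.7
position: [0.5549, -0.0398, 0.0254]
tool_rot: [2.225, 2.217, -0.001]
ft_force: [0.3, 0.1, -0.5]
grip_width: 0.693
time: 35.4
position: [0.5547, -0.0396, 0.0255]
tool_rot: [2.225, 2.217, -0.001]
ft_force: [-1.1, -0.3, 4.8]
grip_width: 0.336
[-36.78  -7.85 -12.91]
```

```bash
python3 -m jog '[[[0,0,-1,0,0,0,0],[0,-0.5,-3,0,0,0,0],[0,-1,-4,0,0,0,0],[-0.5,-1,-4,0,0,0,0],[-2,-1,-4,0,0,0,0],[-3.5,-1,-3,0,0,0,0],[-4,-1,-0.5,0,0,0,0],[-4.5,-1,0,0,0,0,0],[-4.5,-1,0,0,0,0,0],[-4.5,-0.4,0,0,0,0,0],[-4.5,0,0,0,0,0,0],[-4,0,0,0,0,0,0]]]'
python3 -m jog '[[[-3,0,0.5,0,0,0,0],[-1.5,0,2,0,0,0,0],[-0.3,0,2.5,0,0,0,0],[0,0,1.3,0,0,0,0],[0,0,0.3,0,0,0,0],[0,0,0,0,0,0,0],[0,0,0,0,0,0,0]]]'
python3 -c "
from h import *
print(delta([.475,-.407,.155]))"
```

```text
time: 36.6
position: [0.4738, -0.3615, 0.2208]
tool_rot: [2.226, 2.216, -0.002]
ft_force: [0.6, 0.7, 0.8]
grip_width: 0.336
time: 37.3
position: [0.4753, -0.4069, 0.1558]
tool_rot: [2.222, 2.218, -0.001]
ft_force: [-0.1, -0.4, 0.7]
grip_width: 0.339
[-0.01 -0.03  0.08]
```

```bash
cat > bins.py <<'E'
from fit import *
for k,x0,z in(('bin_yellow',(.492,.40),.08),('bin_black',(.464,-.407),.08)):
    for n in('scene','side'):
        im=shot(n)
        for t in finder.spot_point(k,n)[:2]:
            v,u=t['point'][0]*384,t['point'][1]*512; p=atz(im,u,v,z)
            if np.hypot(*(p[:2]-x0))<.1: print(k,n,round(t['conf'],2),p.round(3)); break
E
python3 bins.py
python3 -m jog '[[[0,0,0,0,0,0,4],[0,0,0,0,0,0,5],[0,0,0,0,0,0,5],[0,0,0,0,0,0,5],[0,0,0,0,0,0,5],[0,0,-2,0,0,0,5],[0,0,-4,0,0,0,5],[1.5,0,-3,0,0,0,5],[3,0,-2,0,0,0,5],[4,0,-1,0,0,0,5],[4.5,0,0,0,0,0,5],[4.5,0,0,0,0,0,5]]]'
python3 -m jog '[[[4.5,0,0,0,0,0,5],[4.5,0,0,0,0,0,5],[4.5,0,0,0,0,0,5],[3,0,0,0,0,0,5],[1.5,0,0,0,0,0,5],[0,0,0,0,0,0,5],[0,0,0,0,0,0,5]]]'
python3 feet.py; python3 bins.py
```

```text
bin_yellow scene 0.7 [0.483 0.413 0.08 ]
bin_yellow side 0.78 [0.479 0.409 0.08 ]
bin_black scene 0.62 [ 0.451 -0.414  0.08 ]
bin_black side 0.94 [ 0.448 -0.413  0.08 ]
time: 38.9
position: [0.475, -0.2306, 0.2748]
tool_rot: [2.225, 2.216, -0.001]
ft_force: [1.0, 1.4, -0.2]
grip_width: 0.572
time: 39.6
position: [0.4755, -0.0539, 0.2741]
tool_rot: [2.226, 2.216, -0.002]
ft_force: [0.2, -0.3, -1.1]
grip_width: 0.576
39.65 [ 0.47549422 -0.05440398  0.27394657] 0.5787427473905293
stray_black_1 0.81 232 85 456 [0.4462 0.0485 0.01  ] delta TCP.012 [10.29 -2.97 26.19]
stray_yellow_1 0.97 322 98 465 [0.5581 0.0331 0.01  ] delta TCP.012 [ 8.8   8.24 26.17]
stray_yellow_1 0.79 237 150 422 [ 0.4501 -0.0325  0.01  ] delta TCP.012 [ 2.17 -2.52 26.19]
bin_yellow scene 0.9 [0.484 0.407 0.08 ]
bin_yellow side 0.74 [0.484 0.402 0.08 ]
bin_black scene 0.67 [ 0.448 -0.413  0.08 ]
bin_black side 0.61 [ 0.45  -0.404  0.08 ]
```

```bash
python3 -m jog '[[[1.5,-0.5,1,0,0,0,6],[3,-1,2,0,0,0,6],[3,-1,3,0,0,0,6],[2,-0.47,4,0,0,0,6],[0.8,0,4,0,0,0,6],[0,0,4,0,0,0,6],[0,0,3.5,0,0,0,6],[0,0,2,0,0,0,6],[0,0,1,0,0,0,6],[0,0,0.3,0,0,0,6],[0,0,0,0,0,0,6]]]' 20
python3 -m jog '[[[0,0,0,0,0,0,4],[0,0,0,0,0,0,2],[0,0,0,0,0,0,0],[0,0,0,0,0,0,0],[0,0,0,0,0,0,0],[0,0,0,0,0,0,0],[0,0,0,0,0,0,0]]]' 20
python3 -m jog '[[[0,0,-1,0,0,0,0],[0,0,-3,0,0,0,0],[0,0,-4,0,0,0,0],[-0.5,0,-4,0,0,0,0],[-2,0,-4,0,0,0,0],[-3.5,0.5,-3,0,0,0,0],[-4,0.5,-1,0,0,0,0],[-4.5,0.5,0,0,0,0,0],[-4.5,0.5,0,0,0,0,0],[-4.5,0.5,0,0,0,0,0],[-4.5,0,0,0,0,0,0],[-4.5,0,0,0,0,0,0]]]'
python3 -c "
from h import *
print(delta([.475,-.407,.155]))"
```

```text
time: 41.25
position: [0.4462, 0.0513, 0.0265]
tool_rot: [2.224, 2.218, -0.001]
ft_force: [-0.3, 0.1, 0.5]
grip_width: 0.691
time: 41.95
position: [0.4461, 0.0507, 0.0263]
tool_rot: [2.225, 2.218, -0.002]
ft_force: [-0.6, -1.0, 2.6]
grip_width: 0.338
time: 43.15
position: [0.4701, -0.2755, 0.2268]
tool_rot: [2.224, 2.218, -0.001]
ft_force: [0.1, 0.4, -0.1]
grip_width: 0.335
[-13.14   0.53   7.19]
```

```bash
python3 -m jog '[[[-4.5,0.2,0,0,0,0,0],[-4,0.2,0,0,0,0,0],[-3,0,0.6,0,0,0,0],[-1.3,0,2,0,0,0,0],[-0.3,0,2.5,0,0,0,0],[0,0,1.6,0,0,0,0],[0,0,0.4,0,0,0,0],[0,0,0,0,0,0,0],[0,0,0,0,0,0,0]]]'
python3 -m jog '[[[0,0,0,0,0,0,4],[0,0,0,0,0,0,5],[0,0,0,0,0,0,5],[0,0,0,0,0,0,5],[0,0,0,0,0,0,5],[0,0,-2,0,0,0,5],[0,0,-4,0,0,0,5],[1.5,0,-3,0,0,0,5],[3,0,-2,0,0,0,5],[4,0,-1,0,0,0,5],[4.5,0,0,0,0,0,5],[4.5,0,0,0,0,0,5]]]'
python3 -m jog '[[[4.5,-0.5,0,0,0,0,5],[4.5,-0.5,0,0,0,0,5],[4.5,-0.5,0,0,0,0,5],[3,-0.5,0,0,0,0,5],[1.5,0,0,0,0,0,5],[0,0,0,0,0,0,5],[0,0,0,0,0,0,5],[0,0,0,0,0,0,5]]]'
python3 feet.py
python3 - <<'E'
from h import *
im=shot('wrist'); 
for r in finder.trace('screwdriver','wrist')[:2]:
    ys,xs=np.nonzero(r['region']); print(r['conf'],xs.min(),xs.max(),ys.max())
    for u in range(210,270,8):
        c=ys[xs==u]
        if c.size: print(u,c.min(),c.max(),atz(im,u,c.max()+.5,.008).round(4))
E
```

```text
time: 44.05
position: [0.4745, -0.4049, 0.1568]
tool_rot: [2.223, 2.218, -0.001]
ft_force: [-0.6, -0.6, 0.1]
grip_width: 0.336
time: 45.25
position: [0.4744, -0.2285, 0.2758]
tool_rot: [2.225, 2.216, -0.001]
ft_force: [-0.2, 0.3, -0.4]
grip_width: 0.573
time: 46.05
position: [0.455, -0.0522, 0.2749]
tool_rot: [-2.228, -2.214, 0.001]
ft_force: [-0.5, 0.0, -0.3]
grip_width: 0.572
46.1 [ 0.45492646 -0.05198943  0.27489475] 0.5797764611818814
stray_yellow_1 0.98 338 99 498 [0.5581 0.0332 0.01  ] delta TCP.012 [ 8.5  10.3  26.28]
stray_yellow_1 0.84 253 151 407 [ 0.4505 -0.0319  0.01  ] delta TCP.012 [ 1.94 -0.42 26.29]
0.79 117 270 140
210 121 139 [ 0.394  -0.0159  0.008 ]
218 120 139 [ 0.4045 -0.0159  0.008 ]
226 120 139 [ 0.415 -0.016  0.008]
234 120 139 [ 0.4255 -0.016   0.008 ]
242 119 139 [ 0.4361 -0.0161  0.008 ]
250 119 139 [ 0.4466 -0.0161  0.008 ]
258 119 138 [ 0.4571 -0.0149  0.008 ]
266 119 138 [ 0.4676 -0.0149  0.008 ]
```

```bash
python3 -m jog '[[[0.6,-0.2,2,0,0,0,5],[0.5,-0.22,3.5,0,0,0,5],[0.1,0,4,0,0,0,5],[0,0,4.5,0,0,0,5],[0,0,4,0,0,0,5],[0,0,3.5,0,0,0,5],[0,0,2,0,0,0,5],[0,0,1,0,0,0,5],[0,0,0.4,0,0,0,5],[0,0,0,0,0,0,5]]]' 20
python3 -m jog '[[[0,0,0,0,0,0,4],[0,0,0,0,0,0,2],[0,0,0,0,0,0,0],[0,0,0,0,0,0,0],[0,0,0,0,0,0,0],[0,0,0,0,0,0,0],[0,0,0,0,0,0,0]]]' 20
python3 -m jog '[[[0,0,-1,0,0,0,0],[0,0,-3,0,0,0,0],[0,0,-4,0,0,0,0],[0.5,0,-4,0,0,0,0],[2,0.5,-4,0,0,0,0],[3.5,0.5,-3,0,0,0,0],[4,0.5,-1,0,0,0,0],[4.5,0.5,0,0,0,0,0],[4.5,0.5,0,0,0,0,0],[4.5,0.5,0,0,0,0,0],[4.5,0.5,0,0,0,0,0],[4.5,0.5,0,0,0,0,0]]]'
python3 -c "
from h import *
print(delta([.503,.40,.155]))"; python3 bins.py
```

```text
time: 47.3
position: [0.451, -0.0382, 0.0264]
tool_rot: [2.225, 2.218, -0.001]
ft_force: [0.0, 0.3, -0.6]
grip_width: 0.575
time: 48.0
position: [0.451, -0.0384, 0.0267]
tool_rot: [2.224, 2.217, -0.002]
ft_force: [-1.3, -1.1, 6.5]
grip_width: 0.334
time: 49.2
position: [0.4918, 0.2883, 0.2261]
tool_rot: [-2.226, -2.217, 0.001]
ft_force: [0.3, -0.5, 1.1]
grip_width: 0.337
[11.18  1.08  7.1 ]
bin_yellow scene 0.74 [0.477 0.409 0.08 ]
bin_yellow side 0.55 [0.488 0.409 0.08 ]
bin_black scene 0.81 [ 0.469 -0.393  0.08 ]
bin_black side 0.72 [ 0.445 -0.41   0.08 ]
```

```bash
python3 -m jog '[[[4.5,0.5,0,0,0,0,0],[3.5,0.5,0,0,0,0,0],[2,0,0.6,0,0,0,0],[1,0,2,0,0,0,0],[0.2,0,2.5,0,0,0,0],[0,0,1.6,0,0,0,0],[0,0,0.3,0,0,0,0],[0,0,0,0,0,0,0],[0,0,0,0,0,0,0]]]'
python3 -m jog '[[[0,0,0,0,0,0,4],[0,0,0,0,0,0,5],[0,0,0,0,0,0,5],[0,0,0,0,0,0,5],[0,0,0,0,0,0,5],[0,0,-2,0,0,0,5],[0,0,-4,0,0,0,5],[-1.5,0,-3,0,0,0,5],[-3,0,-2,0,0,0,5],[-4,0,-1,0,0,0,5],[-4.5,0,0,0,0,0,5],[-4.5,0,0,0,0,0,5]]]'
python3 -m jog '[[[-4.5,0,0,0,0,0,5],[-4.5,0,0,0,0,0,5],[-4.5,0,0,0,0,0,5],[-4.5,0,0,0,0,0,5],[-3,0,0,0,0,0,5],[-1.5,0,0,0,0,0,5],[0,0,0,0,0,0,5],[0,0,0,0,0,0,5],[0,0,0,0,0,0,5]]]'
python3 feet.py
```

```text
time: 50.5
position: [0.5028, 0.3984, 0.1568]
tool_rot: [2.226, 2.216, 0.001]
ft_force: [0.2, 0.1, -0.1]
grip_width: 0.336
time: 51.7
position: [0.5014, 0.2228, 0.2762]
tool_rot: [2.223, 2.219, -0.001]
ft_force: [1.2, -0.3, 0.6]
grip_width: 0.576
time: 52.6
position: [0.5008, 0.0009, 0.2762]
tool_rot: [-2.222, -2.221, 0.001]
ft_force: [-1.0, -0.3, 0.5]
grip_width: 0.572
52.65 [0.50079855 0.00084713 0.27614913] 0.5766754467756419
stray_yellow_1 0.82 300 142 441 [0.5582 0.0335 0.01  ] delta TCP.012 [ 3.33  5.75 26.41]
```

View pics/wf.png

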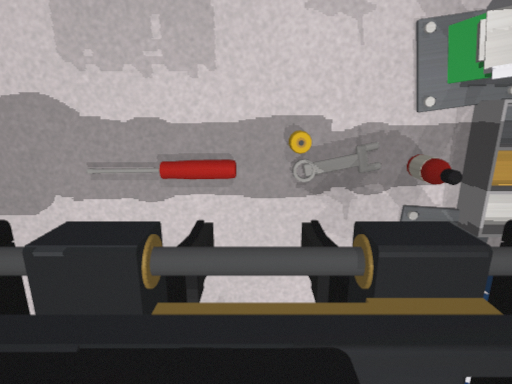

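Only the last yellow foot at px (300,142) remains. The wrench at (305,171) is clear of the fingers, and the screwdriver has not moved.

```bash
python3 -m jog '[[[0.8,1.5,2,0,0,0,5],[1.2,2,3.5,0,0,0,5],[1,1.5,4,0,0,0,5],[0.3,0.75,4.5,0,0,0,5],[0,0,4,0,0,0,5],[0,0,3.5,0,0,0,5],[0,0,2,0,0,0,5],[0,0,1.1,0,0,0,5],[0,0,0.4,0,0,0,5],[0,0,0,0,0,0,5]]]' 20
python3 -m jog '[[[0,0,0,0,0,0,4],[0,0,0,0,0,0,2],[0,0,0,0,0,0,0],[0,0,0,0,0,0,0],[0,0,0,0,0,0,0],[0,0,0,0,0,0,0],[0,0,0,0,0,0,0]]]' 20
python3 -m jog '[[[0,0,-1,0,0,0,0],[0,-0.5,-3,0,0,0,0],[0,-1,-4,0,0,0,0],[0.5,-1,-4,0,0,0,0],[2,-1,-4,0,0,0,0],[3.5,-0.5,-3,0,0,0,0],[4,-0.5,-1,0,0,0,0],[4.5,-0.5,0,0,0,0,0],[4.5,-0.5,0,0,0,0,0],[4.5,0,0,0,0,0,0],[4.5,0,0,0,0,0,0],[3,0,0,0,0,0,0]]]'
python3 -c "
from h import *
print(delta([.503,.40,.155]))"; python3 bins.py
```

```text
time: 53.75
position: [0.5586, 0.0319, 0.0264]
tool_rot: [2.224, 2.218, -0.001]
ft_force: [0.8, -0.2, 1.2]
grip_width: 0.57
time: 54.45
position: [0.5587, 0.0313, 0.0267]
tool_rot: [2.225, 2.217, -0.001]
ft_force: [-0.3, 0.2, 6.1]
grip_width: 0.338
time: 55.65
position: [0.5029, 0.3454, 0.2261]
tool_rot: [-2.22, -2.22, 0.0]
ft_force: [0.0, 0.7, 0.4]
grip_width: 0.336
[5.45 0.03 7.11]
bin_black scene 0.8 [ 0.449 -0.418  0.08 ]
bin_black side 0.85 [ 0.453 -0.414  0.08 ]
```

```bash
python3 -m jog '[[[2.5,0,0.5,0,0,0,0],[2,0,1,0,0,0,0],[0.8,0,2,0,0,0,0],[0.1,0,2,0,0,0,0],[0,0,1.3,0,0,0,0],[0,0,0.3,0,0,0,0],[0,0,0,0,0,0,0],[0,0,0,0,0,0,0]]]'
python3 -m jog '[[[0,0,0,0,0,0,4],[0,0,0,0,0,0,5],[0,0,0,0,0,0,5],[0,0,0,0,0,0,5],[0,0,0,0,0,0,5],[0,0,-2,0,0,0,5],[0,0,-4,0,0,0,5],[-2,0,-4,0,0,0,5],[-3.5,0,-3,0,0,0,5],[-3.5,0,-2,0,0,0,5],[-2,0,-1,0,0,0,5],[0,0,0,0,0,0,5]]]'
python3 -c "
from h import *
shot('wrist','fy'); print(st()['position'])"
python3 -m jog '[[[-4.5,0,0,0,0,0,5],[-4.5,0,0,0,0,0,5],[-4.5,0,0,0,0,0,5],[-4.5,0,0,0,0,0,5],[-4.5,0,0,0,0,0,5],[-4.5,0,0,0,0,0,5],[-4.5,0,0,0,0,0,5],[-4.5,0,0,0,0,0,5],[-4.5,0,0,0,0,0,5],[-4.5,0,0,0,0,0,5],[-4.5,0,0,0,0,0,5],[-4.5,0,0,0,0,0,5]]]'
python3 -m jog '[[[-4.5,0,0,0,0,0,5],[-4.5,0,0,0,0,0,5],[-4.5,0,0,0,0,0,5],[-4.5,0,0,0,0,0,5],[-3,0,0,0,0,0,5],[0,0,0,0,0,0,5],[0,0,0,0,0,0,5]]]'
python3 - <<'E'
from h import *
w=shot('wrist','fb')['frame'][:,:,::-1]; print(st()['position'],st()['time'])
y=cv2.imread('pics/fy.png'); s=shot('side')['frame'][:,:,::-1]; c=shot('scene')['frame'][:,:,::-1]
cv2.imwrite('pics/fin.png',np.vstack([np.hstack([cv2.resize(i,(400,300),interpolation=cv2.INTER_AREA) for i in r]) for r in((y,w),(s,c))]))
E
python3 bins.py
```

```text
time: 56.85
position: [0.5051, 0.3956, 0.1556]
tool_rot: [2.226, 2.217, 0.0]
ft_force: [0.6, -0.3, -1.4]
grip_width: 0.336
time: 58.05
position: [0.5062, 0.2829, 0.3166]
tool_rot: [2.229, 2.209, 0.001]
ft_force: [0.0, 0.0, -0.5]
grip_width: 0.578
[0.50513326 0.28465068 0.31555041]
time: 59.3
position: [0.5031, -0.2543, 0.3143]
tool_rot: [-2.221, -2.22, 0.001]
ft_force: [0.7, -0.1, 0.5]
grip_width: 0.574
time: 60.0
position: [0.503, -0.4629, 0.3135]
tool_rot: [-2.221, -2.217, -0.002]
ft_force: [0.6, 0.3, 0.4]
grip_width: 0.58
[ 0.50342595 -0.46181012  0.31429571] 60.05
bin_yellow scene 0.66 [0.481 0.407 0.08 ]
bin_yellow side 0.64 [0.477 0.406 0.08 ]
bin_black scene 0.71 [ 0.451 -0.425  0.08 ]
bin_black side 0.89 [ 0.449 -0.422  0.08 ]
```

View pics/fin.png

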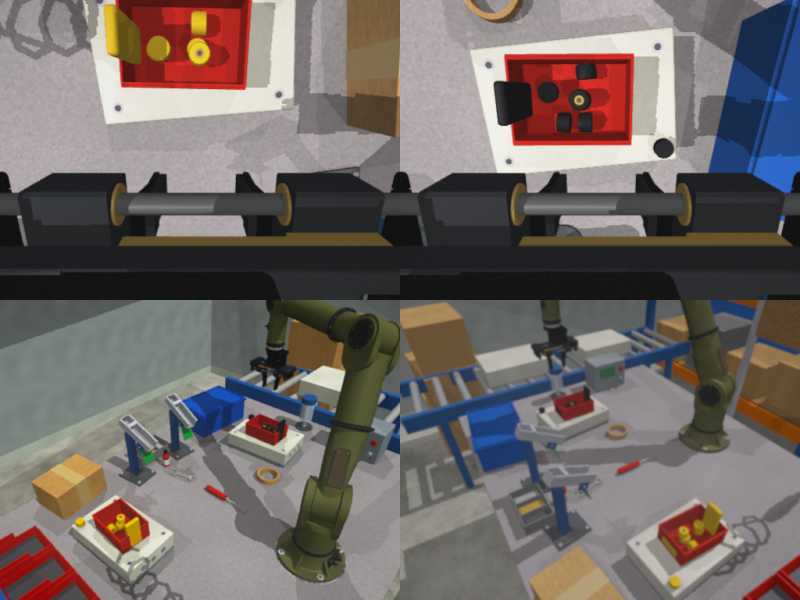

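```bash
python3 -m jog '[[[4.5,0,0,0,0,0,5],[4.5,0,0,0,0,0,5],[4.5,0,0,0,0,0,5],[4.5,0,0,0,0,0,5],[4.5,0,0,0,0,0,5],[4.5,0,0,0,0,0,5],[4.5,0,0,0,0,0,5],[4.5,0,0,0,0,0,5],[4.5,0,0,0,0,0,5],[4.5,0,0,0,0,0,5],[4.5,0,0,0,0,0,5],[4.5,0,0,0,0,0,5]]]'
python3 -m jog '[[[4.5,0,0,0,0,0,5],[4.5,0,0,0,0,0,5],[4.5,0,0,0,0,0,5],[4.5,0,0,0,0,0,5],[4,0,0,0,0,0,5],[2,0,0,0,0,0,5],[0,0,0,0,0,0,5],[0,0,0,0,0,0,5]]]'
python3 - <<'E'
from h import *
w=shot('wrist','fy2'); f=w['frame'][:,:,::-1]; print(st()['position'])
b=cv2.imread('pics/fb.png'); S=shot('scene'); D=shot('side')
def crop(im,p,w=50): 
    u,v=proj(im,p).astype(int); f=im['frame'][:,:,::-1]; return f[max(v-int(.75*w),0):v+int(.75*w),max(u-w,0):u+w]
u,v=proj(w,(.492,.40,.11)).astype(int); yc=f[max(v-75,0):v+75,u-100:u+100]
tiles=[yc,b[60:210,100:300],crop(S,(.492,.4,.11)),crop(D,(.464,-.407,.11))]
cv2.imwrite('pics/fin2.png',np.vstack([np.hstack([cv2.resize(i,(400,300),interpolation=cv2.INTER_CUBIC) for i in tiles[k:k+2]]) for k in(0,2)]))
for k in('stray_black_1','stray_yellow_1'):
  for n,im in(('scene',S),('side',D)):
    for r in finder.spot_point(k,n)[:6]:
        if r['conf']>.3: q=r['point'][0]*384; print(k,n,round(r['conf'],2),atz(im,r['point'][1]*512,q,0).round(2))
for k in('screwdriver','wrench','tape','threadlock'):
  for n,im in(('scene',S),('side',D)):
    r=finder.spot_point(k,n)
    if r: print(k,n,round(r[0]['conf'],2),atz(im,r[0]['point'][1]*512,r[0]['point'][0]*384,0).round(3))
E
```

```text
time: 61.75
position: [0.5032, 0.0776, 0.3154]
tool_rot: [2.224, 2.216, -0.002]
ft_force: [1.0, 0.5, -0.5]
grip_width: 0.573
time: 62.55
position: [0.5042, 0.3158, 0.3147]
tool_rot: [2.224, 2.219, -0.002]
ft_force: [-0.4, -0.9, -0.5]
grip_width: 0.574
[0.50476175 0.31477886 0.31478244]
stray_black_1 scene 0.43 [ 0.42 -0.57  0.  ]
stray_black_1 scene 0.41 [0.44 0.35 0.  ]
stray_black_1 side 0.47 [ 0.55 -0.54  0.  ]
stray_yellow_1 scene 0.71 [ 0.38  0.34 -0.  ]
stray_yellow_1 scene 0.64 [0.45 0.36 0.  ]
stray_yellow_1 scene 0.57 [0.44 0.36 0.  ]
stray_yellow_1 side 0.51 [0.57 0.37 0.  ]
stray_yellow_1 side 0.49 [ 0.55 -0.54  0.  ]
stray_yellow_1 side 0.43 [ 0.6   0.34 -0.  ]
screwdriver scene 0.65 [ 0.414 -0.529  0.   ]
screwdriver side 0.75 [ 0.384 -0.005  0.   ]
wrench scene 0.64 [0.61  0.019 0.   ]
wrench side 0.43 [ 0.626 -0.001  0.   ]
tape scene 0.74 [ 0.347 -0.227  0.   ]
tape side 0.85 [ 0.311 -0.213  0.   ]
threadlock scene 0.57 [ 0.719 -0.003  0.   ]
threadlock side 0.49 [0.711 0.009 0.   ]
```

View pics/fin2.png

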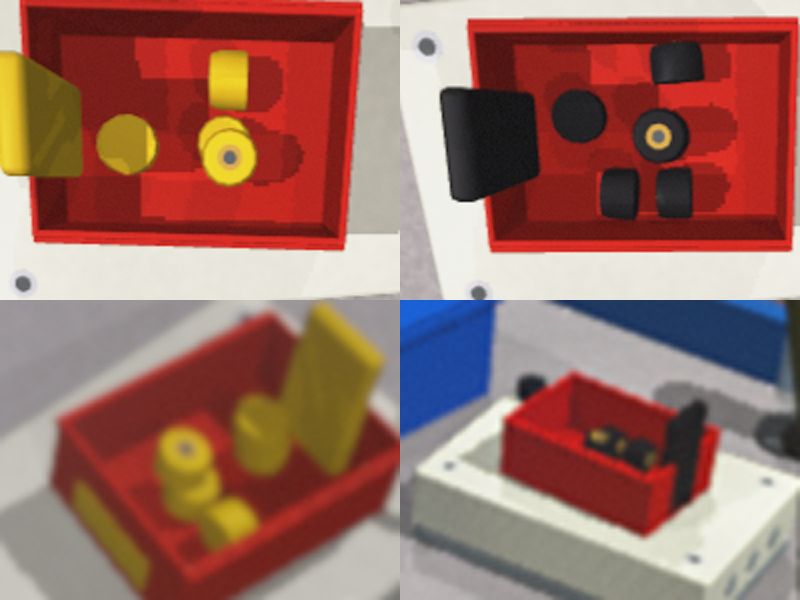

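All checks look good: both bins stand upright on their enclosures, the bench has no loose feet, both chutes are empty and the gripper is clear. I hand in.

```bash
python3 -c "
from bench import close_job
print(close_job())"
```

```text
the job is handed in; nothing more can be done
None
```

I filled both bins and handed the job in at about 63 s, with the arm clear of everything. The yellow bin took the feet from the left chute and now stands on the left enclosure. The black bin took those from the right chute and stands on the right enclosure. I then put the four loose feet, two of each colour, into their bins.

**Last checks:**
- **Bins:** both stand upright on the right enclosures, and the fitted feet are clear of them.
- **Chutes and bench:** each chute looked empty after its push. The last pictures show no feet left on the bench.
- **Foot counts:** some feet lie stacked, so these come partly from their apparent size: about 5 yellow and 6 black.
- **Tools, tape and bottle:** the pictures and most readings show them in place, within finder noise. One scene-camera reading put the screwdriver far off. I took it for a false detection, because the side camera and an earlier wrist picture both showed it in place.

**One thing that went slightly wrong:** I began lifting the yellow bin before the fingers had fully closed, so I held it about 10 mm higher on its grip than planned. I measured this and allowed for it at the chute and when setting the bin down.

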